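# Fill the gap in the row of carving blanks and press it tight

### The arm

A 7-joint arm with a two-finger parallel gripper is mounted at the origin on the work surface. World frame = base frame: x ahead of the robot, y to its left, z up, the work surface at z = 0. Lengths are in m, angles in rad, forces in N, time in s.
With the tool pointing down it reaches from about 0.4 to 0.875 m from the base axis. Payload 19.3 kg.
Tool frame: the origin (TCP) lies midway between the tips of the shut fingers; the grasp point (between the pads) lies bot.pinch_z behind it (bot.pinch_z is the distance from the TCP to the grasp point, in m); z points along the fingers, y is the line along which they close (so a half turn about z gives the same grasp; the last joint's range is limited). The gripper opens to 85 mm and grips with 20 to 120 N. Pads are 22 mm wide; open, the fingers measure 114 mm over their backs; the gripper's body (76 mm by 85 mm) begins 54 mm behind the grasp point. The pads swing forward as they close: fully open they stand 13 mm farther back than shut.
Start: joints at [-1.402, 0.521, -0.036, 1.599, 0.021, 1.021, -0.113], TCP at [0.148, 0.607, 0.2] pointing down, gripper open.
Joint ranges: [-2.91, 2.91], [-0.3, 2.13], [-1.5, 1.42], [0.17, 2.43], [-1.26, 4.41], [0.16, 1.93], [-2.52, 2.52]. Speed limits (rad/s): [1.89, 1.89, 2.39, 2.39, 3.01, 3.01, 3.01].

### API

Orientations are given as [roll, pitch, yaw] about the fixed x, y, z axes, in that order (R = Rz(yaw) Ry(pitch) Rx(roll)).
In Python, from workcell import readout, grab_frame, camera_info, workorder, bot gives the robot as it stands. The module is installed in compiled form; this text tells all that it offers.
- The arm moves only by the tool drive_tool, never from a script. Its argument "targets" is a list of rows, each an object of numbers: "dx", "dy", "dz": the shift along the tool's x, y, z as a fraction of full scale; "yaw": the turn about the tool's z as a fraction of full scale; "fingers": the closure, from 0 (fully open) to 1 (shut). In form: [{"dx": .., "dy": .., "dz": .., "yaw": .., "fingers": ..}, ...]. A call has 1 to 20 rows; each row shifts and turns the commanded pose from where the row before left it, along the tool's axes as they then stand; what a row does not reach is not made up. Full scale, the value 1, is 0.1 m for a shift and 90 degrees for a turn. A row lasts 1/10 s, in which the tool goes at most 50 mm and 8.59 degrees, less where a joint would pass 70% of its speed; a pose out of reach is approached as far as the arm can. A call with a number of a shift or a turn outside -1 to 1 is refused whole. A call with a gripper value outside its range is refused whole. The fingers move at their own pace and stop on an object; "squeeze" is the grip in N (left out, the last holds). Time passes only in rows, so rows that do not move let the fingers close. It gives the time, the measured TCP pose, the force, the opening and the grip force at its end, in the units of the state.
- readout.observe(): the state, without advancing time (a new reading comes with each control period).
- grab_frame(name): name is "scene" or "top"; returns the picture (420x560x3 uint8, blue, green, red); there is no depth.
- camera_info(name): a dict with "fx", "fy", "cx", "cy" (pixels), "D" ([k1, k2, p1, p2, k3] as OpenCV has them; the pictures are not rectified), "T" (4x4, takes a point from camera to world coordinates). Camera axes: x right, y up, looking along -z (the intrinsics and any distortion apply to the point x, -y, -z); pixel columns grow to the right and rows downward; lengths in m; the calibration is good to about 2 mm. A picture is of the moment at which its call begins. camera_info takes no time and is no camera call.
- workorder.job_done(): hands the job in; it is judged then, once.
The state is a dict: "clock": time; "qpos": joint angles; "qd": joint speeds; "joint_efforts": joint torques, N m; "position": TCP position; "tool_rot": TCP orientation; "force": force on the tool from outside, world axes, zero at the start; "moment": the same for the moment, N m; "grip_width": finger opening in m; "finger_force": force on a finger pad.
Only numpy, scipy, OpenCV 4.12 (cv2) and the standard library are available. Lean on these libraries where they do the work, as an engineer would, in place of code of your own. Each camera call takes 0.05 s, during which the arm holds its last target. There are 200 camera calls.

### The job

Set the loose wooden carving blank upright into the gap in the row of blanks on the press, its ends level with theirs, without knocking the neighbours, and let go of it. Then push the valve lever over towards the pressure gauge until you feel the ram press the whole row tight against the fence, lean on it firmly (about 15 to 20 N at the knob, never much more), hold it so for two seconds, and let the lever spring back to the middle, leaving the row tight. Do not push the press or its ram by hand, and leave the other things on the bench alone.

Things in the scene. Friction and masses are not known exactly. Their poses are not given: they have to be found in the camera images.
- blank: The loose carving blank: wood block with a pencilled line along its top, 64 mm long (x), 30 mm thick (y), 60 mm tall (z), about 80 g, standing alone on the bench between press and valve. Origin at the centre of its underside. Grip it by its two small ends (64 mm apart): in the row only the ends are free.
- neighbour_a: Wood blank like blank (64 x 30 x 60 mm), standing loose on the press beam; origin at the centre of its underside, x along its 64 mm length, y through its 30 mm thickness. First of the row, next to the fence.
- neighbour_b: Wood blank like blank (64 x 30 x 60 mm), standing loose on the press beam; origin at the centre of its underside, x along its 64 mm length, y through its 30 mm thickness. Second of the row, on the fence side of the gap.
- neighbour_c: Wood blank like blank (64 x 30 x 60 mm), standing loose on the press beam; origin at the centre of its underside, x along its 64 mm length, y through its 30 mm thickness. On the ram side of the gap, with 9 mm or more of air between it and the ram. The gap from neighbour_b to neighbour_c is 32 to 34 mm wide, so the blank has 2 to 4 mm of play in all.
- press: Air press fixed to the bench: steel beam 40 mm wide (x), 330 mm long (y), its top 40 mm up, carrying the row; green fence near the -y end, green ram plate and cylinder at the +y end, none taller than 98 mm (tops of the row: 100 mm). Origin on the bench under the beam's centre line; x across the beam, y along it from fence to ram.
- fence: Green fence plate fixed across the beam, 70 mm wide, 56 mm tall, set at a different place along the beam each time. Origin at the foot of the face that the row is pushed against, on the beam's top; axes as the press. The tight row has its centres at y = 15, 45, 75 (the blank) and 105 mm, x = 0, z = 0. Before pressing the gap's middle is at y = 76 to 78 mm.
- ram (a joint): Ram plate, m: 0 drawn back, grows as it advances to the fence; its face is at y = 65 mm minus the value in the press frame. It follows the lever directly, 0.060 m per rad, and stops when the row is tight (0.015 to 0.025, depending on the fence).
- valve: Fixed valve stand: base plate 100 x 120 x 10 mm, aluminium block 50 x 70 mm, 65 mm high, a lever standing up from a pivot at 78 mm height and a round pressure gauge (44 mm) on its -y side. Origin on the bench under the pivot; the lever swings about the x axis. Pushing it towards -y (the gauge) drives the ram to the fence.
- lever (a joint): Valve lever, rad: 0 upright, positive leaning towards the gauge (-y of the valve), range -0.4 to 0.6. A spring brings it back to 0 when let go. At the knob it takes 16 N per rad until the row is tight (at 0.25 to 0.42 rad), then resists stiffly; each further 1 N at the knob gives nearly 2 N on the row.
- knob (a point): Centre of the black ball knob (28 mm across) at the top of the lever, 110 mm from the pivot, 188 mm above the bench when the lever is upright; the steel rod below it is 10 mm thick.
- gouge_wide: Bystander: wide gouge lying on the bench, wooden handle, about 240 mm long; origin at its ferrule.
- gouge_narrow: Bystander: narrow gouge lying on the bench, about 240 mm long; origin at its ferrule.
- bottle: Bystander: blue plastic bottle with yellow cap, 64 mm across, 170 mm tall; origin at its underside.
- tin: Bystander: bare metal tin, 70 mm across, 70 mm tall; origin at its underside.
- offcut: Bystander: flat wood offcut 100 x 50 x 22 mm lying on the bench; origin at the centre of its underside. Not part of the row.
Mind the look-alikes: they are no part of the job. Of the things like the valve, leave any that is red; of the rest the smaller one is meant.

How it is judged:
By the outcome, as a careful person would: the job done as asked, in the order asked, and still so for the second after the job is handed in, with the robot touching nothing.
It also fails if it takes over 72 s, if anything falls off the work surface, if the arm or the gripper's body presses on something with over 40 N, if the wrist force passes 120 N, or if a joint passes its speed limit or range.

## Working session

There is one attempt and no reset: what is moved stays moved. The work goes in short steps, Python scripts to look and compute and a tool call to move; the robot and the scene stay as the last step left them, time stands still between calls to the robot, and variables do not carry over. Pictures are saved under pics/ and viewed, at most 10 in all, crops included, and the job is handed in when it is done.

Besides the shell and the picture viewer there is one more tool, called after "Call:" as name(argument=value, ...) on one line, values as JSON. drive_tool: Moves the arm, as the interface text tells. Shift numbers are shares of 0.1 m and turn numbers shares of 90 degrees, none past 1 either way. Its arguments: {"type":"object","properties":{"targets":{"type":"array","items":{"type":"object","properties":{"dx":{"type":"number","minimum":-1,"maximum":1},"dy":{"type":"number","minimum":-1,"maximum":1},"dz":{"type":"number","minimum":-1,"maximum":1},"yaw":{"type":"number","minimum":-1,"maximum":1},"fingers":{"type":"number"}}}},"squeeze":{"type":"number"}},"required":["targets"]}

```bash
mkdir -p pics; python3 - <<'E'
from workcell import *
import cv2,numpy as np
print(readout.observe(), bot.pinch_z)
for n in("scene","top"):
    cv2.imwrite(f"pics/{n}0.png",grab_frame(n)); c=camera_info(n); print(n,{k:np.round(v,4).tolist() for k,v in c.items()})
E
```

```text
{'clock': 0.0, 'qpos': array([-1.40222076,  0.52201332, -0.03633932,  1.60001229,  0.02117824,
        1.02110075, -0.11277714]), 'qd': array([-1.57588671e-03, -1.58064627e-03,  3.92181614e-04, -7.65054084e-04,
       -3.54093913e-05, -2.63689112e-03, -3.20101663e-04]), 'joint_efforts': array([-1.83122123e-03, -9.27080226e+01,  1.97875723e+00, -3.69927478e+01,
        1.75695255e-02,  7.87762518e-03, -5.43794556e-05]), 'position': array([0.14775636, 0.6068917 , 0.19912451]), 'tool_rot': array([-3.14044441e+00,  5.80993878e-05,  2.90282905e+00]), 'force': array([ 0.44675091,  0.42615755, -0.03046326]), 'moment': array([ 0.01614564, -0.08151134,  0.02178057]), 'finger_force': 0.0, 'grip_width': 0.08552304497657728} 0.0187
scene {'fx': 537.335, 'fy': 537.335, 'cx': 282.2666, 'cy': 198.6402, 'D': [-0.1973, 0.0, 0.0, 0.0, 0.0], 'T': [[0.5524, -0.4742, 0.6856, 1.4145], [0.8336, 0.3193, -0.4508, -0.5992], [-0.0051, 0.8205, 0.5716, 0.8469], [0.0, 0.0, 0.0, 1.0]]}
top {'fx': 475.5028, 'fy': 475.5028, 'cx': 278.5343, 'cy': 208.3521, 'D': [-0.0672, 0.0, 0.0, 0.0, 0.0], 'T': [[0.0264, 0.9965, -0.0793, 0.4841], [-0.9994, 0.028, 0.0184, -0.0128], [0.0205, 0.0788, 0.9967, 1.1527], [0.0, 0.0, 0.0, 1.0]]}
```

View pics/scene0.png

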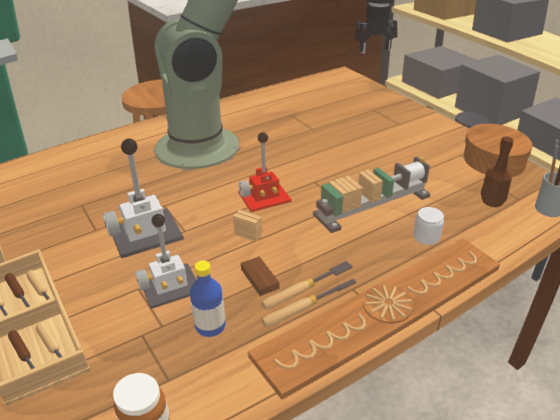

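View pics/top0.png

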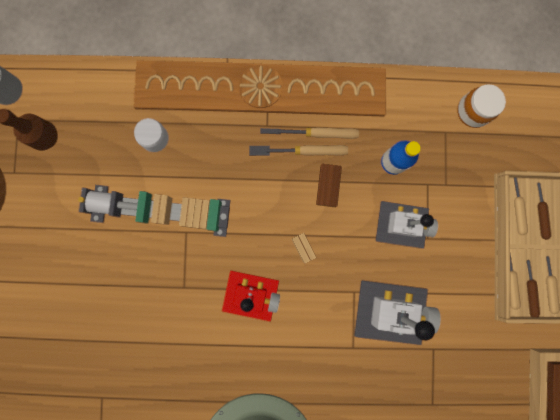

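The scene and top views show the candidates:
- **Valve (top view):** red (250,296), big grey (395,312) and small grey (405,225). Red is excluded and the smaller of the rest is meant, so I choose (405,225).
- **Blank (top view):** the loose block is at (304,248). The look-alike is the dark offcut at (329,185), and the row on the press is at x 150–215.

I'll check these in a close crop.

```bash
cat > h.py <<'E'
import cv2,numpy as np
from workcell import *
def cam(n):
    c=camera_info(n); return c,np.array([[c['fx'],0,c['cx']],[0,c['fy'],c['cy']],[0,0,1.]]),np.array(c['D'],float),np.array(c['T'])
def p2w(n,uv,z):
    c,K,D,T=cam(n); u=cv2.undistortPoints(np.array(uv,float).reshape(-1,1,2),K,D)[:,0]
    d=np.c_[u[:,0],-u[:,1],-np.ones(len(u))]@T[:3,:3].T
    return T[:3,3]+d*((z-T[2,3])/d[:,2])[:,None]
def w2p(n,P):
    c,K,D,T=cam(n); q=(np.array(P,float).reshape(-1,3)-T[:3,3])@T[:3,:3]; q[:,1:]*=-1
    return cv2.projectPoints(q,np.zeros(3),np.zeros(3),K,D)[0][:,0]
def crop(im,x,y,w,h,s): return cv2.resize(im[y:y+h,x:x+w],None,fx=s,fy=s,interpolation=cv2.INTER_CUBIC)
E
python3 - <<'E'
from h import *
t=cv2.imread('pics/top0.png')
a=crop(t,75,175,160,70,5); b=crop(t,280,220,50,50,6); c=crop(t,370,190,83,50,6)
cv2.imwrite('pics/c1.png',np.vstack([a,np.hstack([b[:240],c[:240,:498]]) if 0 else cv2.copyMakeBorder(np.hstack([b,c])[:250],0,0,0,800-300-498,cv2.BORDER_CONSTANT)]))
s=cv2.imread('pics/scene0.png')
cv2.imwrite('pics/c2.png',crop(s,225,150,210,105,3.8))
E
```

```text
(no output)
```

View pics/c1.png

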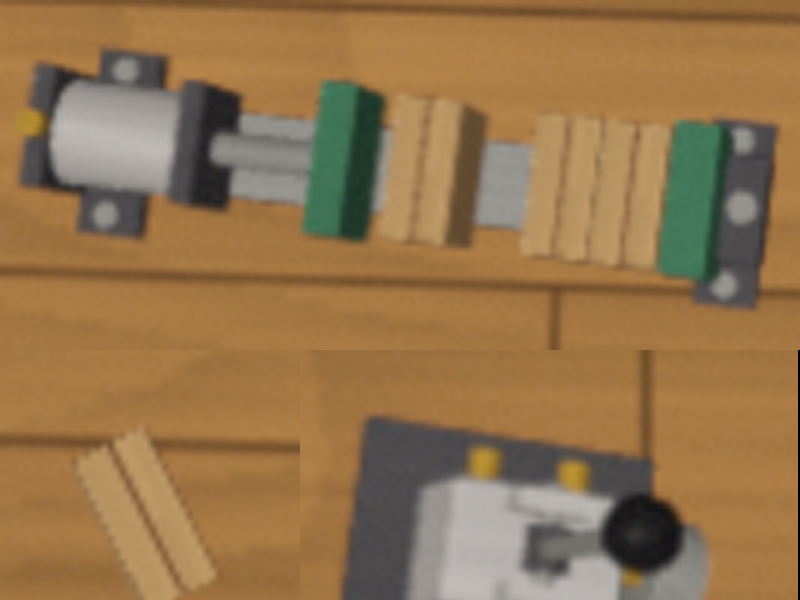

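View pics/c2.png

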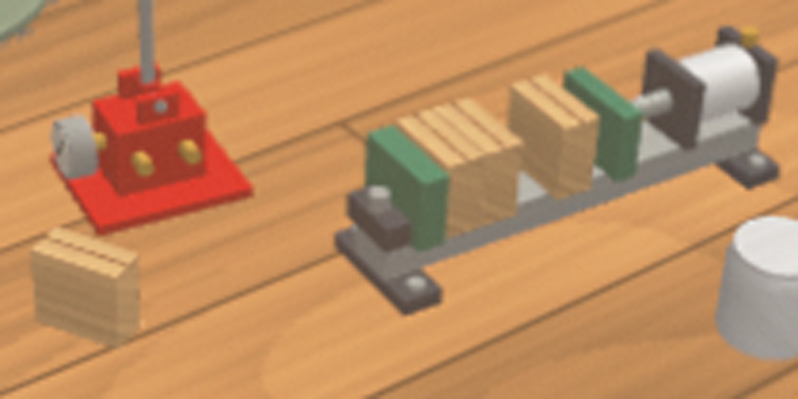

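Crops c1 and c2 confirm the choices:
- **Row:** a and b span c1 x 525–670, next to the green fence. The gap is at 470–535, and c is at 385–465 with the ram to its left.
- **Blank:** it stands alone at c1 (145,520) with its pencil line showing.
- **Valve:** the small grey one, with its knob at c1 (642,535).

Next I'll measure on rectified planes.

```bash
cat > m.py <<'E'
from h import *
def rect(n,img,x0,x1,y0,y1,z,s=0.0005):
    # rows: x decreasing down ; cols: y decreasing right
    xs=np.arange(x1,x0,-s); ys=np.arange(y1,y0,-s)
    X,Y=np.meshgrid(xs,ys,indexing='ij'); P=np.stack([X,Y,np.full_like(X,z)],-1)
    uv=w2p(n,P).reshape(X.shape+(2,)).astype(np.float32)
    return cv2.remap(img,uv[...,0],uv[...,1],cv2.INTER_CUBIC)
def tops(im,x1,y1,s=0.0005,thr=None,amin=1500):
    h=im.astype(int); v=h[...,0]  # blue channel separates pale wood
    m=((h[...,0]>thr)&(h[...,2]-h[...,0]>35)&(h[...,2]>h[...,1])).astype(np.uint8)
    m=cv2.morphologyEx(m,cv2.MORPH_CLOSE,np.ones((9,9))); m=cv2.morphologyEx(m,cv2.MORPH_OPEN,np.ones((9,9)))
    out=[]
    for c in cv2.findContours(m,cv2.RETR_EXTERNAL,cv2.CHAIN_APPROX_NONE)[0]:
        if cv2.contourArea(c)<amin: continue
        r=cv2.minAreaRect(c); b=cv2.boxPoints(r); cv2.polylines(im,[b.astype(int)],True,(255,0,255),1)
        out.append((x1-r[0][1]*s,y1-r[0][0]*s,r[1][0]*s*1000,r[1][1]*s*1000,r[2]))
    return out
E
python3 - <<'E'
from m import *
t=cv2.imread('pics/top0.png')
k=p2w('top',[[ (a-300)/6+370, (b-350)/6+190] for a,b in [(642,535)]],.188); print('knob',k)
q=lambda l:[[x/5+75,y/5+175] for x,y in l]
P=p2w('top',q([(398,95),(463,100),(437,245),(380,238),(537,115),(672,125),(660,268),(522,252)]),.1); print(P.round(4))
print(p2w('top',q([(185,90),(740,205)]),.1))
B=p2w('top',[[x/6+280,(y-350)/6+220] for x,y in [(140,430),(75,460),(215,577)]],.06); print(B)
print('valve base corners',p2w('top',[[(a-300)/6+370,(b-350)/6+190] for a,b in [(368,418),(652,462)]],.01))
a=rect('top',t,.40,.56,.08,.40,.1); b=rect('top',t,.32,.48,-.16,0.0,.06)
for im,x1,y1,th in((a,.56,.40,80),(b,.48,0.,80)):
    o=[]
    for r in tops(im,x1,y1,thr=th): print(np.round(r,4))
cv2.imwrite('pics/r1.png',cv2.resize(np.hstack([a,b]),None,fx=.83,fy=.83))
E
```

```text
knob [[ 0.54369587 -0.33679347  0.188     ]]
[[0.5922 0.2443 0.1   ]
 [0.5907 0.2152 0.1   ]
 [0.5259 0.2239 0.1   ]
 [0.5283 0.2493 0.1   ]
 [0.585  0.182  0.1   ]
 [0.5822 0.1218 0.1   ]
 [0.5186 0.1247 0.1   ]
 [0.5239 0.186  0.1   ]]
[[0.59179025 0.33994346 0.1       ]
 [0.547444   0.09033427 0.1       ]]
[[ 0.51506477 -0.09148312  0.06      ]
 [ 0.50292847 -0.06683702  0.06      ]
 [ 0.45968638 -0.12147048  0.06      ]]
valve base corners [[ 0.59917888 -0.28343227  0.01      ]
 [ 0.5845642  -0.40066886  0.01      ]]
[ 0.5415  0.1567 62.659  41.0137  3.5763]
[ 0.5446  0.2357 31.1386 32.3677  2.9357]
[ 0.4698 -0.0995 37.665  31.6084 62.1027]Traceback (most recent call last):
  File "<stdin>", line 13, in <module>
    return _nx.concatenate(arrs, 1, dtype=dtype, casting=casting)
           ~~~~~~~~~~~~~~~^^^^^^^^^^^^^^^^^^^^^^^^^^^^^^^^^^^^^^^
ValueError: all the input array dimensions except for the concatenation axis must match exactly, but along dimension 0, the array at index 0 has size 321 and the array at index 1 has size 320
```

The corner measurements match the given sizes: the a+b block comes out at 60 x 64 mm. My windows were too low in x, so I'll fix those.

```bash
python3 - <<'E'
from m import *
t=cv2.imread('pics/top0.png')
a=rect('top',t,.48,.62,.07,.30,.1)[:280,:460]; b=rect('top',t,.42,.56,-.17,0.0,.06)[:280,:340]
for im,x1,y1,th in((a,.62,.30,85),(b,.56,0.,85)):
    for r in tops(im,x1,y1,thr=th): print(np.round(r,4))
cv2.imwrite('pics/r1.png',np.hstack([a,b]))
E
```

```text
[ 0.5534  0.1562 60.6927 63.4998  4.514 ]
[ 0.5605  0.2346 29.8733 63.6197  4.3987]
[ 0.4819 -0.0928 64.2424 29.8744 61.607 ]
```

View pics/r1.png

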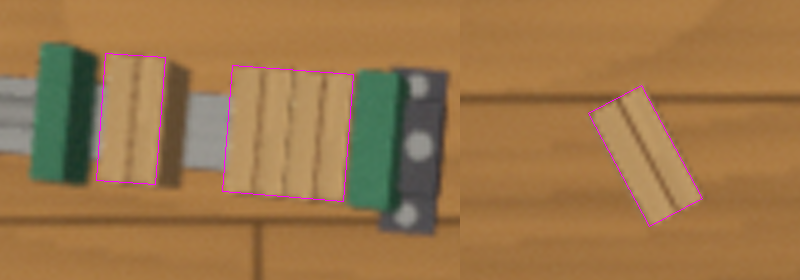

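The rectified boxes fit the 30 x 64 mm sizes:

| Item | Position (m) | Yaw |
|---|---|---|
| Blank | (0.482, -0.093) | long axis 28.4° |
| Gap middle | about (0.5575, 0.203) | press -4.5° |
| Knob | (0.543, -0.3365) | valve about -7° |

First I turn the tool and move over.

Call:
drive_tool(targets=[{"yaw": 0.0887,"fingers": 0},{"yaw": 0.0887},{"yaw": 0.0887},{"yaw": 0.0887},{"yaw": 0.0887},{"yaw": 0.0887},{"dx": -0.39,"dy": 0.187},{"dx": -0.39,"dy": 0.187},{"dx": -0.39,"dy": 0.187},{"dx": -0.39,"dy": 0.187},{"dx": -0.39,"dy": 0.187},{"dx": -0.39,"dy": 0.187},{"dx": -0.39,"dy": 0.187},{"dx": -0.39,"dy": 0.187},{"dx": -0.39,"dy": 0.187},{"dx": -0.39,"dy": 0.187}])

```text
invalid input
```

Call:
drive_tool(targets=[{"dx": -0.38,"dy": -0.226},{"dx": -0.38,"dy": -0.226},{"dx": -0.38,"dy": -0.226},{"dx": -0.38,"dy": -0.226},{"dx": -0.38,"dy": -0.226},{"dx": -0.38,"dy": -0.226},{"dx": -0.38,"dy": -0.226},{"dx": -0.38,"dy": -0.226},{"dx": -0.38,"dy": -0.226},{"dx": -0.38,"dy": -0.226},{},{},{},{}])

```text
invalid input
```

Call:
drive_tool(targets=[{"dx": 0,"dy": 0,"dz": 0,"yaw": 0.0887,"fingers": 0},{"dx": 0,"dy": 0,"dz": 0,"yaw": 0.0887,"fingers": 0},{"dx": 0,"dy": 0,"dz": 0,"yaw": 0.0887,"fingers": 0},{"dx": 0,"dy": 0,"dz": 0,"yaw": 0.0887,"fingers": 0},{"dx": 0,"dy": 0,"dz": 0,"yaw": 0.0887,"fingers": 0},{"dx": 0,"dy": 0,"dz": 0,"yaw": 0.0887,"fingers": 0},{"dx": 0,"dy": 0,"dz": 0,"yaw": 0,"fingers": 0},{"dx": 0,"dy": 0,"dz": 0,"yaw": 0,"fingers": 0}])

```text
clock: 0.9
position: [0.1477, 0.6072, 0.1995]
tool_rot: [-3.141, 0.0, 2.071]
force: [-0.4, -0.5, -0.9]
grip_width: 0.0851
finger_force: 0.0
```

Call:
drive_tool(targets=[{"dx": -0.39,"dy": 0.187,"dz": 0,"yaw": 0,"fingers": 0},{"dx": -0.39,"dy": 0.187,"dz": 0,"yaw": 0,"fingers": 0},{"dx": -0.39,"dy": 0.187,"dz": 0,"yaw": 0,"fingers": 0},{"dx": -0.39,"dy": 0.187,"dz": 0,"yaw": 0,"fingers": 0},{"dx": -0.39,"dy": 0.187,"dz": 0,"yaw": 0,"fingers": 0},{"dx": -0.39,"dy": 0.187,"dz": 0,"yaw": 0,"fingers": 0},{"dx": -0.39,"dy": 0.187,"dz": 0,"yaw": 0,"fingers": 0},{"dx": -0.39,"dy": 0.187,"dz": 0,"yaw": 0,"fingers": 0},{"dx": -0.39,"dy": 0.187,"dz": 0,"yaw": 0,"fingers": 0},{"dx": -0.39,"dy": 0.187,"dz": 0,"yaw": 0,"fingers": 0},{"dx": 0,"dy": 0,"dz": 0,"yaw": 0,"fingers": 0}])

```text
clock: 2.0
position: [0.5026, 0.3481, 0.1998]
tool_rot: [3.141, 0.003, 2.064]
force: [-1.2, 0.4, 0.6]
grip_width: 0.0852
finger_force: 0.0
```

Call:
drive_tool(targets=[{"dx": -0.38,"dy": -0.226,"dz": 0,"yaw": 0,"fingers": 0},{"dx": -0.38,"dy": -0.226,"dz": 0,"yaw": 0,"fingers": 0},{"dx": -0.38,"dy": -0.226,"dz": 0,"yaw": 0,"fingers": 0},{"dx": -0.38,"dy": -0.226,"dz": 0,"yaw": 0,"fingers": 0},{"dx": -0.38,"dy": -0.226,"dz": 0,"yaw": 0,"fingers": 0},{"dx": -0.38,"dy": -0.226,"dz": 0,"yaw": 0,"fingers": 0},{"dx": -0.38,"dy": -0.226,"dz": 0,"yaw": 0,"fingers": 0},{"dx": -0.38,"dy": -0.226,"dz": 0,"yaw": 0,"fingers": 0},{"dx": -0.38,"dy": -0.226,"dz": 0,"yaw": 0,"fingers": 0},{"dx": -0.38,"dy": -0.226,"dz": 0,"yaw": 0,"fingers": 0},{"dx": 0,"dy": 0,"dz": 0,"yaw": 0,"fingers": 0},{"dx": 0,"dy": 0,"dz": 0,"yaw": 0,"fingers": 0}])

```text
clock: 3.2
position: [0.4798, -0.0894, 0.1997]
tool_rot: [-3.142, 0.0, 2.068]
force: [-0.3, 0.9, 0.0]
grip_width: 0.0854
finger_force: 0.0
```

Call:
drive_tool(targets=[{"dx": -0.04,"dy": 0,"dz": 0.3,"yaw": 0,"fingers": 0},{"dx": 0,"dy": 0,"dz": 0.3,"yaw": 0,"fingers": 0},{"dx": 0,"dy": 0,"dz": 0.3,"yaw": 0,"fingers": 0},{"dx": 0,"dy": 0,"dz": 0.2,"yaw": 0,"fingers": 0},{"dx": 0,"dy": 0,"dz": 0.2,"yaw": 0,"fingers": 0},{"dx": 0,"dy": 0,"dz": 0.2,"yaw": 0,"fingers": 0},{"dx": 0,"dy": 0,"dz": 0.2,"yaw": 0,"fingers": 0},{"dx": 0,"dy": 0,"dz": 0.16,"yaw": 0,"fingers": 0},{"dx": 0,"dy": 0,"dz": 0,"yaw": 0,"fingers": 0},{"dx": 0,"dy": 0,"dz": 0,"yaw": 0,"fingers": 0}])

```text
clock: 4.2
position: [0.482, -0.0912, 0.0139]
tool_rot: [-3.141, -0.001, 2.069]
force: [-0.2, 0.7, -0.1]
grip_width: 0.0852
finger_force: 0.0
```

```bash
python3 - <<'E'
from h import *
t=grab_frame('top'); s=grab_frame('scene')
cv2.imwrite('pics/g1.png',np.hstack([crop(t,255,200,100,100,4),crop(s,190,160,100,100,4)]))
E
```

```text
(no output)
```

View pics/g1.png

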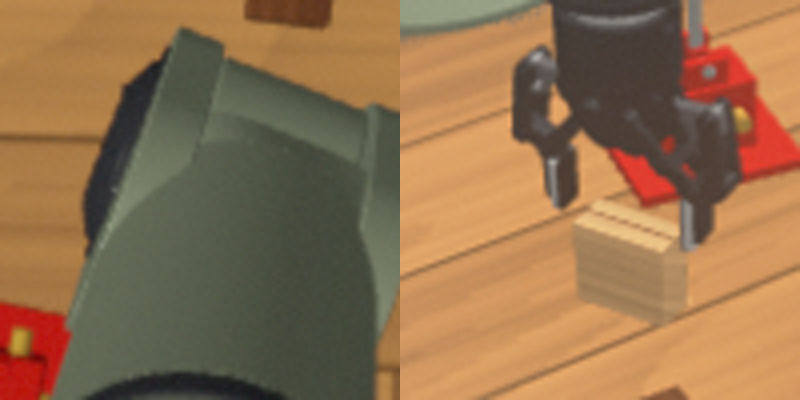

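The crops show the fingertips at about scene (331,210) and (363,221), apparently above and behind the blank's ends. I'll check that against the projection.

```bash
python3 - <<'E'
from h import *
o=readout.observe(); print(o['position'],o['qpos'].round(3))
p=np.array([.482,-.0912,0]); d=np.array([.88,.476,0])
for z in (.014,.027,.05,.08): print(z,w2p('scene',[p+.0425*d+[0,0,z],p-.0425*d+[0,0,z]]).round(1).tolist())
q=np.array([.4819,-.0928,0])
print('blank',w2p('scene',[q+s*.032*d+t*.015*np.array([-.476,.88,0])+[0,0,.06] for s in(1,-1) for t in(1,-1)]).round(1).tolist())
print('tops px->z .06', p2w('scene',[[190+175/4+0,160+200/4],[190+(690-400)/4,160+245/4]],.027))
E
```

```text
[ 0.48245367 -0.09159015  0.0145049 ] [-0.094  0.631  0.216  2.089 -0.296  0.449  0.847]
0.014 [[262.1, 235.1], [233.1, 225.3]]
0.027 [[262.0, 231.0], [232.8, 221.3]]
0.05 [[261.7, 223.6], [232.2, 213.9]]
0.08 [[261.4, 213.7], [231.5, 204.2]]
blank [[260.3, 216.1], [254.1, 222.6], [238.2, 208.9], [231.7, 215.3]]
tops px->z .06 [[ 0.40376334 -0.08559452  0.027     ]
 [ 0.48637506 -0.04892578  0.027     ]]
```

```bash
python3 - <<'E'
from h import *
s=cv2.imread('pics/scene0.png'); n=grab_frame('scene')
def ann(im,p,d,x,y,zs=(0,.013)):
    c=crop(im,x,y,80,95,5)
    for z,col in zip(zs,((0,0,255),(0,255,0))):
        for k in(1,-1):
            u=w2p('scene',[p+k*.0425*d+[0,0,z]])[0]; cv2.circle(c,(int((u[0]-x+.5)*5),int((u[1]-y+.5)*5)),4,col,1)
    return c
a=ann(s,np.array([.1478,.6069,.1991]),np.array([.236,.972,0]),340,0)
b=ann(n,np.array([.482,-.0912,.0139]),np.array([.88,.476,0]),205,160)
cv2.imwrite('pics/g2.png',np.hstack([a,b]))
E
```

```text
(no output)
```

View pics/g2.png

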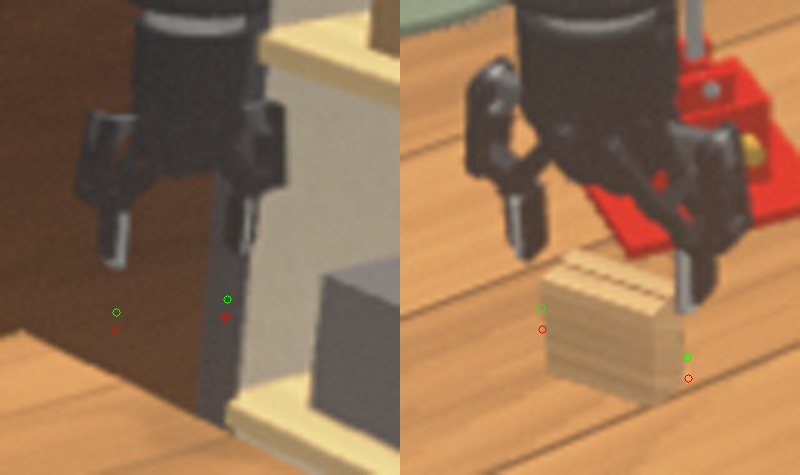

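The right panel shows the fingertips about 30 mm above where the nominal pose puts them, and the start picture shows the same offset. A lower grasp is safe under either reading, so I'll descend a further 12 mm, watch the force, and close lightly.

Call:
drive_tool(targets=[{"dx": 0.015,"dy": 0,"dz": 0.04,"yaw": 0,"fingers": 0},{"dx": 0,"dy": 0,"dz": 0.04,"yaw": 0,"fingers": 0},{"dx": 0,"dy": 0,"dz": 0.04,"yaw": 0,"fingers": 0},{"dx": 0,"dy": 0,"dz": 0,"yaw": 0,"fingers": 0},{"dx": 0,"dy": 0,"dz": 0,"yaw": 0,"fingers": 0}])

```text
clock: 4.85
position: [0.4811, -0.0908, 0.0016]
tool_rot: [-3.141, -0.0, 2.067]
force: [-0.9, 0.5, 0.0]
grip_width: 0.0853
finger_force: 0.0
```

Call:
drive_tool(squeeze=25, targets=[{"dx": 0,"dy": 0,"dz": 0,"yaw": 0,"fingers": 0.1},{"dx": 0,"dy": 0,"dz": 0,"yaw": 0,"fingers": 0.2},{"dx": 0,"dy": 0,"dz": 0,"yaw": 0,"fingers": 0.3},{"dx": 0,"dy": 0,"dz": 0,"yaw": 0,"fingers": 0.35},{"dx": 0,"dy": 0,"dz": 0,"yaw": 0,"fingers": 0.35},{"dx": 0,"dy": 0,"dz": 0,"yaw": 0,"fingers": 0.35}])

```text
clock: 5.45
position: [0.4813, -0.0907, 0.0019]
tool_rot: [3.141, 0.0, 2.067]
force: [-0.9, 0.3, 5.4]
grip_width: 0.064
finger_force: 27.0
```

It gripped at 64.0 mm, which matches the blank. Now I lift it.

Call:
drive_tool(squeeze=40, targets=[{"dx": 0,"dy": 0,"dz": 0,"yaw": 0,"fingers": 1},{"dx": 0,"dy": 0,"dz": 0,"yaw": 0,"fingers": 1},{"dx": 0,"dy": 0,"dz": -0.1,"yaw": 0,"fingers": 1},{"dx": 0,"dy": 0,"dz": -0.2,"yaw": 0,"fingers": 1},{"dx": 0,"dy": 0,"dz": -0.3,"yaw": 0,"fingers": 1},{"dx": 0,"dy": 0,"dz": -0.3,"yaw": 0,"fingers": 1},{"dx": 0,"dy": 0,"dz": -0.3,"yaw": 0,"fingers": 1},{"dx": 0,"dy": 0,"dz": -0.2,"yaw": 0,"fingers": 1},{"dx": 0,"dy": 0,"dz": -0.1,"yaw": 0,"fingers": 1},{"dx": 0,"dy": 0,"dz": 0,"yaw": 0,"fingers": 1},{"dx": 0,"dy": 0,"dz": 0,"yaw": 0,"fingers": 1}])

```text
clock: 6.55
position: [0.4808, -0.0906, 0.1511]
tool_rot: [-3.141, -0.0, 2.067]
force: [-0.1, -0.1, -1.4]
grip_width: 0.063
finger_force: 45.4
```

Call:
drive_tool(targets=[{"dx": 0,"dy": 0,"dz": 0,"yaw": 0.0728,"fingers": 1},{"dx": 0,"dy": 0,"dz": 0,"yaw": 0.0728,"fingers": 1},{"dx": 0,"dy": 0,"dz": 0,"yaw": 0.0728,"fingers": 1},{"dx": 0,"dy": 0,"dz": 0,"yaw": 0.0728,"fingers": 1},{"dx": 0,"dy": 0,"dz": 0,"yaw": 0.0728,"fingers": 1},{"dx": 0,"dy": 0,"dz": 0,"yaw": 0,"fingers": 1},{"dx": 0,"dy": 0,"dz": 0,"yaw": 0,"fingers": 1}])

```text
clock: 7.25
position: [0.4808, -0.0907, 0.1509]
tool_rot: [-3.14, 0.001, 1.499]
force: [0.1, 0.3, -1.2]
grip_width: 0.0634
finger_force: 45.4
```

Call:
drive_tool(targets=[{"dx": 0.2,"dy": 0.037,"dz": 0,"yaw": 0.006,"fingers": 1},{"dx": 0.35,"dy": 0.0647,"dz": 0,"yaw": 0,"fingers": 1},{"dx": 0.35,"dy": 0.0647,"dz": 0,"yaw": 0,"fingers": 1},{"dx": 0.35,"dy": 0.0647,"dz": 0,"yaw": 0,"fingers": 1},{"dx": 0.35,"dy": 0.0647,"dz": 0,"yaw": 0,"fingers": 1},{"dx": 0.35,"dy": 0.0647,"dz": 0,"yaw": 0,"fingers": 1},{"dx": 0.35,"dy": 0.0647,"dz": 0,"yaw": 0,"fingers": 1},{"dx": 0.35,"dy": 0.0647,"dz": 0,"yaw": 0,"fingers": 1},{"dx": 0.25,"dy": 0.046,"dz": 0,"yaw": 0,"fingers": 1},{"dx": 0.1,"dy": 0.02,"dz": 0,"yaw": 0,"fingers": 1},{"dx": 0,"dy": 0,"dz": 0,"yaw": 0,"fingers": 1},{"dx": 0,"dy": 0,"dz": 0,"yaw": 0,"fingers": 1},{"dx": 0,"dy": 0,"dz": 0,"yaw": 0,"fingers": 1}])

```text
clock: 8.55
position: [0.5619, 0.2018, 0.1518]
tool_rot: [-3.141, 0.0, 1.484]
force: [-0.4, -0.6, -0.3]
grip_width: 0.063
finger_force: 45.4
```

```bash
python3 - <<'E'
from h import *
o=readout.observe(); print(o['position'],o['tool_rot'])
n=grab_frame('scene'); cv2.imwrite('pics/full_s.png',n); t=grab_frame('top'); cv2.imwrite('pics/full_t.png',t)
c=crop(n,310,115,110,110,5); 
yaw=o['tool_rot'][2]; ax=np.array([np.cos(yaw),np.sin(yaw),0]); ay=np.array([np.sin(yaw),-np.cos(yaw),0])
B=o['position']-.0021*ax
B[2]-=.0015
for z in(0,.06):
    P=[B+a*.032*ay+b*.015*ax+[0,0,z] for a,b in((1,1),(1,-1),(-1,-1),(-1,1))]
    u=((w2p('scene',P)-[310,115]+.5)*5).astype(int); print(u.tolist()); cv2.polylines(c,[u],True,(255,0,255),1)
cv2.imwrite('pics/h1.png',np.hstack([c,crop(t,130,185,100,110,2.4).repeat(1,0) if 0 else cv2.copyMakeBorder(crop(t,130,180,60,60,4),0,550-240,0,0,cv2.BORDER_CONSTANT)]))
E
```

```text
[0.56185121 0.20184713 0.15175876] [-3.14148366e+00  4.46575572e-04  1.48434330e+00]
[[320, 267], [271, 283], [198, 224], [246, 210]]
[[331, 162], [281, 176], [205, 120], [254, 107]]
```

View pics/h1.png

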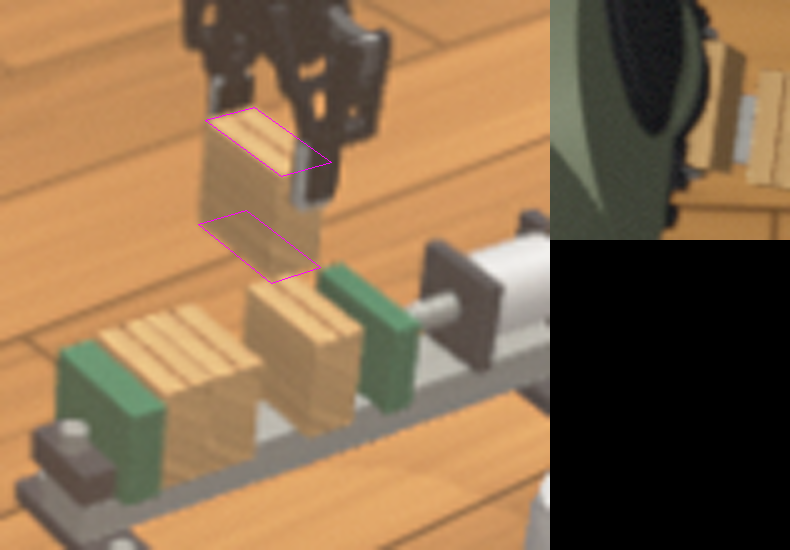

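The scene crop shows the held blank lining up with its predicted box to within 1 px. Its top corners are at crop (205,120)–(331,162), and it hangs upright. In the top picture a light strip of the blank's fence-side top edge is visible, so I'll measure that edge in the same camera as the gap.

```bash
cat > edge.py <<'E'
from m import *
def strip(t,z,x0,x1,y0,y1):
    a=rect('top',t,x0,x1,y0,y1,z,.0005).astype(int)
    m=((a[...,0]>85)&(a[...,2]-a[...,0]>35)).astype(np.uint8)
    return a,m
def meas(t,z,B,gap=(.5575,.2029)):
    # sample brightness in press frame about B: u along press x, v along press y
    psi=np.deg2rad(-4.7); ex=np.array([np.cos(psi),np.sin(psi)]); ey=np.array([-np.sin(psi),np.cos(psi)])
    us=np.arange(-.045,.0451,.0005); vs=np.arange(-.03,.0101,.0005)
    U,V=np.meshgrid(us,vs,indexing='ij')
    P=np.concatenate([B[:2]+U[...,None]*ex+V[...,None]*ey,np.full(U.shape+(1,),z)],-1)
    uv=w2p('top',P).reshape(U.shape+(2,)).astype(np.float32)
    return us,vs,cv2.remap(t,uv[...,0],uv[...,1],cv2.INTER_LINEAR).astype(int)
E
python3 - <<'E'
from edge import *
t=cv2.imread('pics/full_t.png'); us,vs,a=meas(t,.2103,np.array([.5617,.1997]))
print('v profile (R,B), rows of u');
for u0 in(-.02,-.01,0,.01,.02):
    i=abs(us-u0).argmin(); print(u0,[(int(a[i-4:i+5,j,2].mean()),int(a[i-4:i+5,j,0].mean())) for j in range(0,81,4)])
j=abs(vs+.0125).argmin(); print('u profile',[(round(us[i]*1000),int(a[i,j-2:j+3,2].mean()),int(a[i,j-2:j+3,0].mean())) for i in range(0,181,4)])
print((vs[::4]*1000).round(1))
E
```

```text
v profile (R,B), rows of u
-0.02 [(149, 134), (126, 97), (106, 58), (102, 52), (103, 52), (108, 55), (130, 67), (173, 91), (195, 107), (194, 106), (191, 104), (182, 99), (152, 80), (93, 51), (38, 31), (32, 33), (48, 45), (60, 53), (61, 53), (55, 47), (47, 41)]
-0.01 [(149, 135), (123, 91), (106, 59), (103, 51), (102, 51), (108, 54), (134, 67), (170, 89), (188, 101), (178, 95), (132, 70), (70, 42), (39, 33), (44, 42), (59, 54), (70, 62), (71, 62), (59, 52), (39, 36), (27, 28), (22, 25)]
0 [(147, 132), (121, 89), (104, 56), (103, 52), (104, 52), (107, 54), (127, 63), (168, 89), (174, 93), (116, 63), (43, 31), (33, 34), (49, 46), (67, 59), (72, 62), (71, 61), (65, 55), (49, 45), (31, 31), (26, 27), (25, 26)]
0.01 [(166, 71), (133, 61), (107, 53), (102, 52), (103, 51), (108, 53), (133, 68), (172, 91), (177, 95), (123, 65), (54, 35), (40, 38), (58, 53), (70, 60), (71, 61), (65, 57), (56, 49), (40, 36), (27, 28), (24, 26), (24, 27)]
0.02 [(168, 70), (129, 59), (108, 52), (105, 52), (105, 52), (108, 54), (135, 68), (171, 91), (186, 100), (173, 92), (123, 67), (69, 49), (60, 55), (69, 61), (
[... 202 characters left out ...]
106), (-29, 195, 108), (-27, 195, 105), (-25, 194, 106), (-23, 195, 106), (-21, 195, 107), (-19, 194, 107), (-17, 194, 106), (-15, 193, 105), (-13, 191, 103), (-11, 185, 99), (-9, 181, 97), (-7, 170, 92), (-5, 155, 83), (-3, 154, 82), (-1, 141, 75), (1, 120, 66), (3, 115, 62), (5, 120, 64), (7, 127, 67), (9, 137, 72), (11, 145, 76), (13, 154, 81), (15, 160, 85), (17, 167, 89), (19, 174, 93), (21, 180, 97), (23, 189, 102), (25, 190, 103), (27, 188, 102), (29, 161, 87), (31, 131, 77), (33, 132, 79), (35, 156, 80), (37, 178, 77), (39, 184, 78), (41, 185, 77), (43, 184, 76), (45, 183, 76)]
[-30. -28. -26. -24. -22. -20. -18. -16. -14. -12. -10.  -8.  -6.  -4.
  -2.   0.   2.   4.   6.   8.  10.]
```

The top-camera edges put the held blank at about (0.5593, 0.1978), so it needs +4.9 mm along tool x and -2.2 mm along tool y. I'll correct, lower to just above the row, and re-measure.

Call:
drive_tool(targets=[{"dx": 0.025,"dy": -0.011,"dz": 0,"yaw": -0.002,"fingers": 1},{"dx": 0.024,"dy": -0.011,"dz": 0.1,"yaw": 0,"fingers": 1},{"dx": 0,"dy": 0,"dz": 0.2,"yaw": 0,"fingers": 1},{"dx": 0,"dy": 0,"dz": 0.1,"yaw": 0,"fingers": 1},{"dx": 0,"dy": 0,"dz": 0,"yaw": 0,"fingers": 1},{"dx": 0,"dy": 0,"dz": 0,"yaw": 0,"fingers": 1},{"dx": 0,"dy": 0,"dz": 0,"yaw": 0,"fingers": 1}])

```text
clock: 9.35
position: [0.5605, 0.2086, 0.1123]
tool_rot: [3.141, -0.0, 1.489]
force: [0.4, -0.6, -0.7]
grip_width: 0.0632
finger_force: 45.4
```

```bash
python3 - <<'E'
from edge import *
o=readout.observe(); print(o['position'],o['tool_rot'],o['force'])
t=grab_frame('top'); cv2.imwrite('pics/full_t2.png',t); cv2.imwrite('pics/full_s2.png',grab_frame('scene'))
z=o['position'][2]-.0015+.06; us,vs,a=meas(t,z,np.array([.5575,.2029]))
for u0 in(-.025,-.02,-.01,0,.01,.02):
    i=abs(us-u0).argmin(); print(u0,[(round(vs[j]*1000),int(a[i-4:i+5,j,2].mean())) for j in range(0,61,3)])
j=abs(vs+.0125).argmin(); print([(round(us[i]*1000),int(a[i,j-2:j+3,2].mean()),int(a[i,j-2:j+3,0].mean())) for i in list(range(10,40,2))+list(range(140,170,2))])
E
```

```text
[0.56052737 0.20862457 0.11232421] [ 3.14081801e+00 -4.07141622e-04  1.48857352e+00] [ 0.35515889 -0.60359898 -0.70847329]
-0.025 [(-30, 170), (-28, 161), (-27, 154), (-25, 141), (-24, 123), (-22, 106), (-21, 103), (-19, 103), (-18, 104), (-16, 108), (-15, 124), (-13, 151), (-12, 178), (-10, 193), (-9, 194), (-7, 193), (-6, 190), (-4, 176), (-3, 144), (-1, 100), (0, 49)]
-0.02 [(-30, 166), (-28, 156), (-27, 148), (-25, 134), (-24, 116), (-22, 105), (-21, 103), (-19, 102), (-18, 103), (-16, 108), (-15, 128), (-13, 156), (-12, 182), (-10, 191), (-9, 194), (-7, 192), (-6, 189), (-4, 174), (-3, 148), (-1, 103), (0, 60)]
-0.01 [(-30, 167), (-28, 158), (-27, 152), (-25, 139), (-24, 120), (-22, 106), (-21, 103), (-19, 103), (-18, 105), (-16, 108), (-15, 121), (-13, 149), (-12, 175), (-10, 192), (-9, 189), (-7, 172), (-6, 140), (-4, 89), (-3, 52), (-1, 40), (0, 50)]
0 [(-30, 156), (-28, 156), (-27, 151), (-25, 139), (-24, 117), (-22, 107), (-21, 103), (-19, 102), (-18, 103), (-16, 108), (-15, 123), (-13, 155), (-12, 174), (-10, 168), (-9, 137), (-7, 78), (-6, 45), (-4, 37), (-3, 49), (-1, 61
[... 266 characters left out ...]
, 181), (-28, 180), (-27, 172), (-25, 156), (-24, 124), (-22, 107), (-21, 102), (-19, 103), (-18, 104), (-16, 109), (-15, 120), (-13, 152), (-12, 176), (-10, 185), (-9, 167), (-7, 120), (-6, 81), (-4, 52), (-3, 60), (-1, 67), (0, 71)]
[(-40, 175, 73), (-39, 176, 73), (-38, 176, 74), (-37, 176, 74), (-36, 175, 74), (-35, 173, 73), (-34, 164, 72), (-33, 155, 71), (-32, 161, 78), (-31, 165, 84), (-30, 168, 87), (-29, 171, 90), (-28, 171, 90), (-27, 171, 90), (-26, 170, 90), (25, 163, 86), (26, 164, 87), (27, 167, 88), (28, 168, 89), (29, 169, 89), (30, 169, 88), (31, 170, 85), (32, 171, 82), (33, 173, 78), (34, 175, 76), (35, 177, 76), (36, 178, 77), (37, 180, 76), (38, 181, 76), (39, 183, 76)]
```

The fence-side edge is at -13.3 mm and should be at -15, and the ends are centred. I'll shift -1.7 mm and verify again.

Call:
drive_tool(targets=[{"dx": -0.017,"dy": 0,"dz": 0,"yaw": 0,"fingers": 1},{"dx": 0,"dy": 0,"dz": 0,"yaw": 0,"fingers": 1},{"dx": 0,"dy": 0,"dz": 0,"yaw": 0,"fingers": 1},{"dx": 0,"dy": 0,"dz": 0,"yaw": 0,"fingers": 1}])

```text
clock: 9.85
position: [0.56, 0.2069, 0.1118]
tool_rot: [3.142, -0.0, 1.489]
force: [-0.1, -0.8, -0.4]
grip_width: 0.0631
finger_force: 45.4
```

```bash
cat > chk.py <<'E'
from edge import *
o=readout.observe(); print(o['position'],o['tool_rot'],o['force'])
t=grab_frame('top')
z=o['position'][2]-.0015+.06; us,vs,a=meas(t,z,np.array([.5575,.2029]))
for u0 in(-.025,-.02,-.01,0,.01,.02):
    i=abs(us-u0).argmin(); r=a[i-4:i+5,:,2].mean(0); j0=np.argmin(r[16:40])+16; j=j0+np.argmax(r[j0:]>150)
    print(u0,round(1000*(vs[j-1]+.0005*(150-r[j-1])/(r[j]-r[j-1])),2))
E
python3 chk.py; python3 - <<'E'
from edge import *
# bias: same measure on row in first picture: b's +y... c's -y face at z=.1 (edge light->dark side)
t=cv2.imread('pics/top0.png'); us,vs,a=meas(t,.1,np.array([.5575,.2029]))
print('b face side / c face')
vs2=np.arange(-.03,.0301,.0005)
psi=np.deg2rad(-4.7); ex=np.array([np.cos(psi),np.sin(psi)]); ey=np.array([-np.sin(psi),np.cos(psi)])
for u0 in(-.022,-.015,.015,.022):
    P=np.array([[*(np.array([.5575,.2029])+u0*ex+v*ey),.1] for v in vs2]); uv=w2p('top',P).astype(np.float32)
    r=cv2.remap(t,uv[:,None,0],uv[:,None,1],cv2.INTER_LINEAR)[:,0].astype(int); print(u0,[(round(v*1000),*map(int,q[[2,0]])) for v,q in zip(vs2,r)][16:104:3])
E
```

```text
[0.56000826 0.20689714 0.1117649 ] [ 3.14153594e+00 -7.63809488e-05  1.48869789e+00] [-0.14092899 -0.77997898 -0.39617343]
-0.025 -15.3
-0.02 -15.45
-0.01 -15.32
0 -15.56
0.01 -11.76
0.02 -15.43
b face side / c face
-0.022 [(-22, 183, 99), (-20, 181, 98), (-19, 175, 97), (-17, 166, 96), (-16, 157, 94), (-14, 151, 93), (-13, 150, 93), (-11, 150, 93), (-10, 148, 92), (-8, 145, 90), (-7, 144, 88), (-5, 141, 86), (-4, 136, 85), (-2, 136, 82), (-1, 138, 82), (1, 142, 83), (2, 140, 81), (4, 130, 74), (5, 113, 61), (7, 102, 53), (8, 97, 50), (10, 97, 50), (11, 97, 49), (13, 101, 50), (14, 107, 52), (16, 134, 67), (17, 158, 81), (19, 179, 93), (20, 185, 99), (22, 186, 101)]
-0.015 [(-22, 184, 100), (-20, 182, 104), (-19, 177, 113), (-17, 168, 126), (-16, 159, 136), (-14, 153, 141), (-13, 152, 143), (-11, 152, 144), (-10, 153, 144), (-8, 152, 143), (-7, 151, 142), (-5, 152, 143), (-4, 153, 144), (-2, 153, 144), (-1, 152, 143), (1, 151, 142), (2, 145, 133), (4, 133, 115), (5, 114, 81), (7, 102, 58), (8, 96, 48), (10, 97, 48), (11, 97, 48), (13, 96, 48), (14, 104, 52), (16, 126, 63), (17, 161, 
[... 279 characters left out ...]
147, 123), (-1, 145, 122), (1, 146, 121), (2, 139, 111), (4, 128, 95), (5, 110, 71), (7, 101, 58), (8, 97, 51), (10, 98, 50), (11, 98, 49), (13, 100, 50), (14, 107, 55), (16, 134, 69), (17, 160, 83), (19, 180, 96), (20, 183, 97), (22, 184, 97)]
0.022 [(-22, 181, 97), (-20, 179, 94), (-19, 175, 90), (-17, 169, 79), (-16, 165, 70), (-14, 171, 71), (-13, 173, 71), (-11, 174, 72), (-10, 174, 72), (-8, 174, 72), (-7, 174, 72), (-5, 174, 70), (-4, 174, 70), (-2, 174, 71), (-1, 174, 71), (1, 172, 70), (2, 164, 68), (4, 147, 61), (5, 122, 54), (7, 103, 50), (8, 99, 51), (10, 97, 49), (11, 97, 48), (13, 99, 49), (14, 108, 53), (16, 124, 62), (17, 154, 79), (19, 172, 91), (20, 184, 99), (22, 184, 98)]
```

The gap faces are at -17.3 and +16.5 mm, so its middle is at -0.4. The blank's centre is also at -0.4, giving 1.9 mm clearance each side. Descending.

Call:
drive_tool(targets=[{"dx": 0,"dy": 0,"dz": 0.05,"yaw": 0,"fingers": 1},{"dx": 0,"dy": 0,"dz": 0.07,"yaw": 0,"fingers": 1},{"dx": 0,"dy": 0,"dz": 0.07,"yaw": 0,"fingers": 1},{"dx": 0,"dy": 0,"dz": 0.07,"yaw": 0,"fingers": 1},{"dx": 0,"dy": 0,"dz": 0.07,"yaw": 0,"fingers": 1},{"dx": 0,"dy": 0,"dz": 0,"yaw": 0,"fingers": 1},{"dx": 0,"dy": 0,"dz": 0,"yaw": 0,"fingers": 1}])

```text
clock: 10.6
position: [0.56, 0.2068, 0.0786]
tool_rot: [-3.141, 0.0, 1.489]
force: [0.4, -0.5, -1.1]
grip_width: 0.0632
finger_force: 45.4
```

```bash
python3 chk.py
```

```text
[0.55999468 0.20682589 0.07857863] [-3.14139768e+00  1.69553921e-04  1.48866359e+00] [ 0.44725112 -0.45393686 -1.10820283]
-0.025 -15.55
-0.02 -15.76
-0.01 -15.34
0 -12.94
0.01 -13.12
0.02 -15.29
```

It's entering freely with no side force. I'll go down the rest slowly.

Call:
drive_tool(targets=[{"dx": 0,"dy": 0,"dz": 0.06,"yaw": 0,"fingers": 1},{"dx": 0,"dy": 0,"dz": 0.06,"yaw": 0,"fingers": 1},{"dx": 0,"dy": 0,"dz": 0.06,"yaw": 0,"fingers": 1},{"dx": 0,"dy": 0,"dz": 0.06,"yaw": 0,"fingers": 1},{"dx": 0,"dy": 0,"dz": 0.06,"yaw": 0,"fingers": 1},{"dx": 0,"dy": 0,"dz": 0.03,"yaw": 0,"fingers": 1},{"dx": 0,"dy": 0,"dz": 0,"yaw": 0,"fingers": 1},{"dx": 0,"dy": 0,"dz": 0,"yaw": 0,"fingers": 1}])

```text
clock: 11.45
position: [0.56, 0.2068, 0.0458]
tool_rot: [3.142, 0.0, 1.489]
force: [0.1, 0.3, -1.4]
grip_width: 0.0632
finger_force: 45.4
```

Call:
drive_tool(targets=[{"dx": 0,"dy": 0,"dz": 0.01,"yaw": 0,"fingers": 1},{"dx": 0,"dy": 0,"dz": 0.01,"yaw": 0,"fingers": 1},{"dx": 0,"dy": 0,"dz": 0.01,"yaw": 0,"fingers": 1},{"dx": 0,"dy": 0,"dz": 0,"yaw": 0,"fingers": 1},{"dx": 0,"dy": 0,"dz": 0,"yaw": 0,"fingers": 1}])

```text
clock: 11.95
position: [0.56, 0.2069, 0.0427]
tool_rot: [-3.142, 0.0, 1.489]
force: [0.3, 0.1, -1.0]
grip_width: 0.0633
finger_force: 45.4
```

Call:
drive_tool(targets=[{"dx": 0,"dy": 0,"dz": 0.008,"yaw": 0,"fingers": 1},{"dx": 0,"dy": 0,"dz": 0.008,"yaw": 0,"fingers": 1},{"dx": 0,"dy": 0,"dz": 0,"yaw": 0,"fingers": 1},{"dx": 0,"dy": 0,"dz": 0,"yaw": 0,"fingers": 1}])

```text
clock: 12.35
position: [0.5601, 0.207, 0.0421]
tool_rot: [3.141, -0.001, 1.489]
force: [-6.5, -1.1, 18.6]
grip_width: 0.063
finger_force: 47.7
```

It has landed, with 18 N upward. I'll ease off, then open.

Call:
drive_tool(targets=[{"dx": 0,"dy": 0,"dz": -0.006,"yaw": 0,"fingers": 1},{"dx": 0,"dy": 0,"dz": 0,"yaw": 0,"fingers": 1},{"dx": 0,"dy": 0,"dz": 0,"yaw": 0,"fingers": 1}])

```text
clock: 12.65
position: [0.5601, 0.207, 0.0421]
tool_rot: [3.141, -0.0, 1.489]
force: [-2.4, -1.7, 8.9]
grip_width: 0.0629
finger_force: 46.8
```

Call:
drive_tool(targets=[{"dx": 0,"dy": 0,"dz": 0,"yaw": 0,"fingers": 0.1},{"dx": 0,"dy": 0,"dz": 0,"yaw": 0,"fingers": 0},{"dx": 0,"dy": 0,"dz": 0,"yaw": 0,"fingers": 0},{"dx": 0,"dy": 0,"dz": 0,"yaw": 0,"fingers": 0},{"dx": 0,"dy": 0,"dz": 0,"yaw": 0,"fingers": 0},{"dx": 0,"dy": 0,"dz": 0,"yaw": 0,"fingers": 0}])

```text
clock: 13.25
position: [0.56, 0.2068, 0.0417]
tool_rot: [3.142, 0.0, 1.489]
force: [0.4, -0.1, 0.4]
grip_width: 0.0851
finger_force: 0.0
```

Released cleanly. Now I'll rise, shut the fingers and move to above the valve's ram side.

Call:
drive_tool(targets=[{"dx": 0,"dy": 0,"dz": -0.05,"yaw": 0,"fingers": 0},{"dx": 0,"dy": 0,"dz": -0.1,"yaw": 0,"fingers": 0},{"dx": 0,"dy": 0,"dz": -0.2,"yaw": 0,"fingers": 0},{"dx": 0,"dy": 0,"dz": -0.4,"yaw": 0,"fingers": 0},{"dx": 0,"dy": 0,"dz": -0.4,"yaw": 0,"fingers": 0},{"dx": 0,"dy": 0,"dz": -0.4,"yaw": 0,"fingers": 0},{"dx": 0,"dy": 0,"dz": -0.4,"yaw": 0,"fingers": 0.5},{"dx": 0,"dy": 0,"dz": -0.4,"yaw": 0,"fingers": 1},{"dx": 0,"dy": 0,"dz": 0,"yaw": 0.027,"fingers": 1},{"dx": 0,"dy": 0,"dz": 0,"yaw": 0,"fingers": 1}])

```text
clock: 14.25
position: [0.5602, 0.2069, 0.2783]
tool_rot: [3.14, -0.001, 1.445]
force: [-0.4, 0.9, -1.1]
grip_width: 0.0283
finger_force: 0.0
```

Call:
drive_tool(targets=[{"dx": -0.4,"dy": 0.041,"dz": 0,"yaw": 0,"fingers": 1},{"dx": -0.4,"dy": 0.041,"dz": 0,"yaw": 0,"fingers": 1},{"dx": -0.4,"dy": 0.041,"dz": 0,"yaw": 0,"fingers": 1},{"dx": -0.4,"dy": 0.041,"dz": 0,"yaw": 0,"fingers": 1},{"dx": -0.4,"dy": 0.041,"dz": 0,"yaw": 0,"fingers": 1},{"dx": -0.4,"dy": 0.041,"dz": 0,"yaw": 0,"fingers": 1},{"dx": -0.4,"dy": 0.041,"dz": 0,"yaw": 0,"fingers": 1},{"dx": -0.4,"dy": 0.041,"dz": 0,"yaw": 0,"fingers": 1},{"dx": -0.4,"dy": 0.041,"dz": 0,"yaw": 0,"fingers": 1},{"dx": -0.4,"dy": 0.041,"dz": 0,"yaw": 0,"fingers": 1},{"dx": -0.4,"dy": 0.041,"dz": 0,"yaw": 0,"fingers": 1},{"dx": -0.4,"dy": 0.041,"dz": 0,"yaw": 0,"fingers": 1},{"dx": 0,"dy": 0,"dz": 0,"yaw": 0,"fingers": 1},{"dx": 0,"dy": 0,"dz": 0,"yaw": 0,"fingers": 1},{"dx": 0,"dy": 0,"dz": 0,"yaw": 0,"fingers": 1}])

```text
clock: 15.75
position: [0.5492, -0.2745, 0.2763]
tool_rot: [-3.141, -0.001, 1.448]
force: [-0.1, 0.3, -0.2]
grip_width: 0.0001
finger_force: 0.0
```

```bash
python3 - <<'E'
from m import *
o=readout.observe(); p=o['position']; print(p,o['tool_rot'],o['force'],o['grip_width'])
s=grab_frame('scene'); t=grab_frame('top'); cv2.imwrite('pics/s3.png',s); cv2.imwrite('pics/t3.png',t)
a=rect('top',t,.48,.62,.07,.30,.1)
for r in tops(a,.62,.30,thr=85): print(np.round(r,4))
c=crop(s,100,120,110,150,4)
def dot(P,col):
    u=w2p('scene',[P])[0]; cv2.circle(c,(int((u[0]-100+.5)*4),int((u[1]-120+.5)*4)),4,col,1)
dot(p,(0,0,255)); dot(p+[0,0,.031],(0,255,0)); dot(np.array([.543,-.3365,.188]),(255,0,255)); dot(np.array([.543,-.3365,.078]),(255,255,0))
cv2.imwrite('pics/v1.png',np.hstack([c[:600],cv2.copyMakeBorder(cv2.resize(a,None,fx=.75,fy=.75),0,600-int(a.shape[0]*.75+.5),0,0,cv2.BORDER_CONSTANT)])[:,:800])
E
```

```text
[ 0.54922845 -0.2744796   0.27626671] [-3.14071983e+00 -6.36429258e-04  1.44777112e+00] [-0.07989091  0.26693981 -0.2137592 ] 0.00013399784539650097
[  0.5563   0.1875 124.8319  64.2096   4.8136]
```

View pics/v1.png

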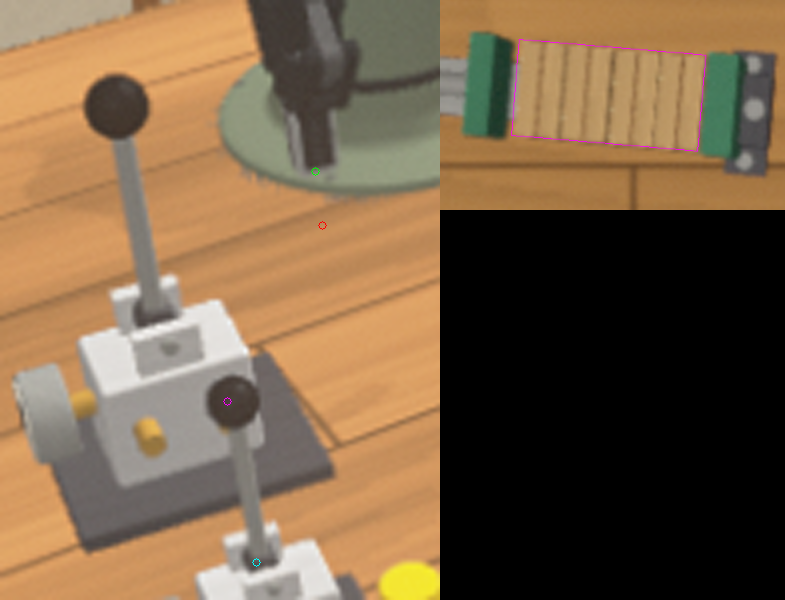

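Picture v1 shows the row straight and the blank fully in. The rectified row box is 124.8 x 64.2 mm, so the ends are level. The shut fingertips are about 31 mm behind the reported TCP at crop (313,172), and the knob is at (232,402). I'll descend beside the knob, with the tip just below its centre.

Call:
drive_tool(targets=[{"dx": 0,"dy": 0.01,"dz": 0.2,"yaw": 0,"fingers": 1},{"dx": 0,"dy": 0,"dz": 0.3,"yaw": 0,"fingers": 1},{"dx": 0,"dy": 0,"dz": 0.3,"yaw": 0,"fingers": 1},{"dx": 0,"dy": 0,"dz": 0.3,"yaw": 0,"fingers": 1},{"dx": 0,"dy": 0,"dz": 0.2,"yaw": 0,"fingers": 1},{"dx": 0,"dy": 0,"dz": 0.04,"yaw": 0,"fingers": 1},{"dx": 0,"dy": 0,"dz": 0,"yaw": 0,"fingers": 1},{"dx": -0.08,"dy": 0,"dz": 0,"yaw": 0,"fingers": 1},{"dx": -0.08,"dy": 0,"dz": 0,"yaw": 0,"fingers": 1},{"dx": -0.08,"dy": 0,"dz": 0,"yaw": 0,"fingers": 1},{"dx": 0,"dy": 0,"dz": 0,"yaw": 0,"fingers": 1},{"dx": 0,"dy": 0,"dz": 0,"yaw": 0,"fingers": 1}])

```text
clock: 17.05
position: [0.5472, -0.2998, 0.1429]
tool_rot: [3.141, -0.0, 1.446]
force: [-0.2, 0.5, 0.0]
grip_width: 0.0003
finger_force: 0.0
```

Call:
drive_tool(targets=[{"dx": -0.04,"dy": 0,"dz": 0,"yaw": 0,"fingers": 1},{"dx": -0.04,"dy": 0,"dz": 0,"yaw": 0,"fingers": 1},{"dx": -0.04,"dy": 0,"dz": 0,"yaw": 0,"fingers": 1},{"dx": -0.04,"dy": 0,"dz": 0,"yaw": 0,"fingers": 1},{"dx": -0.04,"dy": 0,"dz": 0,"yaw": 0,"fingers": 1},{"dx": -0.04,"dy": 0,"dz": 0,"yaw": 0,"fingers": 1},{"dx": 0,"dy": 0,"dz": 0,"yaw": 0,"fingers": 1},{"dx": 0,"dy": 0,"dz": 0,"yaw": 0,"fingers": 1}])

```text
clock: 17.85
position: [0.5443, -0.3233, 0.1427]
tool_rot: [3.142, -0.0, 1.446]
force: [0.5, 1.2, 1.5]
grip_width: 0.0002
finger_force: 0.8
```

Call:
drive_tool(targets=[{"dx": -0.03,"dy": 0,"dz": 0,"yaw": 0,"fingers": 1},{"dx": -0.03,"dy": 0,"dz": 0,"yaw": 0,"fingers": 1},{"dx": -0.03,"dy": 0,"dz": 0,"yaw": 0,"fingers": 1},{"dx": 0,"dy": 0,"dz": 0,"yaw": 0,"fingers": 1},{"dx": 0,"dy": 0,"dz": 0,"yaw": 0,"fingers": 1}])

```text
clock: 18.35
position: [0.5431, -0.3322, 0.1426]
tool_rot: [-3.141, -0.0, 1.446]
force: [0.7, 2.9, -1.8]
grip_width: 0.0003
finger_force: 1.5
```

Call:
drive_tool(targets=[{"dx": -0.02,"dy": 0,"dz": 0,"yaw": 0,"fingers": 1},{"dx": -0.02,"dy": 0,"dz": 0,"yaw": 0,"fingers": 1},{"dx": 0,"dy": 0,"dz": 0,"yaw": 0,"fingers": 1},{"dx": 0,"dy": 0,"dz": 0,"yaw": 0,"fingers": 1}])

```text
clock: 18.75
position: [0.5424, -0.3361, 0.1426]
tool_rot: [-3.141, -0.0, 1.446]
force: [0.0, 3.1, -2.8]
grip_width: -0.0001
finger_force: 2.0
```

Call:
drive_tool(targets=[{"dx": -0.01,"dy": 0,"dz": 0,"yaw": 0,"fingers": 1},{"dx": -0.01,"dy": 0,"dz": 0,"yaw": 0,"fingers": 1},{"dx": -0.01,"dy": 0,"dz": 0,"yaw": 0,"fingers": 1},{"dx": 0,"dy": 0,"dz": 0,"yaw": 0,"fingers": 1},{"dx": 0,"dy": 0,"dz": 0,"yaw": 0,"fingers": 1}])

```text
clock: 19.25
position: [0.5422, -0.3391, 0.1427]
tool_rot: [-3.141, -0.0, 1.446]
force: [-0.8, 5.1, -4.1]
grip_width: -0.0006
finger_force: 2.3
```

Call:
drive_tool(targets=[{"dx": -0.01,"dy": 0,"dz": 0,"yaw": 0,"fingers": 1},{"dx": -0.01,"dy": 0,"dz": 0,"yaw": 0,"fingers": 1},{"dx": 0,"dy": 0,"dz": 0,"yaw": 0,"fingers": 1},{"dx": 0,"dy": 0,"dz": 0,"yaw": 0,"fingers": 1}])

```text
clock: 19.65
position: [0.542, -0.341, 0.1426]
tool_rot: [-3.141, -0.0, 1.446]
force: [-0.4, 5.8, -3.9]
grip_width: 0.0003
finger_force: 2.5
```

The spring is now at 5.8 N. The knob is dragging the fingers down, so I'll follow its arc slightly.

Call:
drive_tool(targets=[{"dx": -0.01,"dy": 0,"dz": 0.006,"yaw": 0,"fingers": 1},{"dx": -0.01,"dy": 0,"dz": 0.006,"yaw": 0,"fingers": 1},{"dx": 0,"dy": 0,"dz": 0,"yaw": 0,"fingers": 1},{"dx": 0,"dy": 0,"dz": 0,"yaw": 0,"fingers": 1}])

```text
clock: 20.05
position: [0.5419, -0.3433, 0.1418]
tool_rot: [3.141, 0.0, 1.446]
force: [-1.6, 3.9, 3.0]
grip_width: 0.0
finger_force: 2.2
```

Call:
drive_tool(targets=[{"dx": -0.01,"dy": 0,"dz": 0.005,"yaw": 0,"fingers": 1},{"dx": -0.01,"dy": 0,"dz": 0.005,"yaw": 0,"fingers": 1},{"dx": 0,"dy": 0,"dz": 0,"yaw": 0,"fingers": 1},{"dx": 0,"dy": 0,"dz": 0,"yaw": 0,"fingers": 1}])

```text
clock: 20.45
position: [0.5419, -0.3452, 0.1408]
tool_rot: [3.141, 0.0, 1.446]
force: [1.4, 4.7, 3.5]
grip_width: 0.0001
finger_force: 2.2
```

Call:
drive_tool(targets=[{"dx": -0.01,"dy": 0,"dz": 0.003,"yaw": 0,"fingers": 1},{"dx": -0.01,"dy": 0,"dz": 0.002,"yaw": 0,"fingers": 1},{"dx": 0,"dy": 0,"dz": 0,"yaw": 0,"fingers": 1},{"dx": 0,"dy": 0,"dz": 0,"yaw": 0,"fingers": 1}])

```text
clock: 20.85
position: [0.5416, -0.3471, 0.1402]
tool_rot: [3.141, 0.0, 1.446]
force: [2.4, 4.2, 2.7]
grip_width: 0.0001
finger_force: 2.3
```

Call:
drive_tool(targets=[{"dx": -0.01,"dy": 0,"dz": 0.003,"yaw": 0,"fingers": 1},{"dx": 0,"dy": 0,"dz": 0,"yaw": 0,"fingers": 1},{"dx": 0,"dy": 0,"dz": 0,"yaw": 0,"fingers": 1}])

```text
clock: 21.15
position: [0.5415, -0.348, 0.1399]
tool_rot: [3.141, 0.0, 1.447]
force: [1.8, 5.6, 3.2]
grip_width: 0.0003
finger_force: 2.5
```

Call:
drive_tool(targets=[{"dx": -0.01,"dy": 0,"dz": 0.003,"yaw": 0,"fingers": 1},{"dx": -0.007,"dy": 0,"dz": 0.002,"yaw": 0,"fingers": 1},{"dx": 0,"dy": 0,"dz": 0,"yaw": 0,"fingers": 1},{"dx": 0,"dy": 0,"dz": 0,"yaw": 0,"fingers": 1}])

```text
clock: 21.55
position: [0.5413, -0.3497, 0.1394]
tool_rot: [3.141, 0.0, 1.446]
force: [0.8, 4.3, 4.2]
grip_width: 0.0003
finger_force: 2.6
```

Call:
drive_tool(targets=[{"dx": -0.008,"dy": 0,"dz": 0.003,"yaw": 0,"fingers": 1},{"dx": 0,"dy": 0,"dz": 0,"yaw": 0,"fingers": 1},{"dx": 0,"dy": 0,"dz": 0,"yaw": 0,"fingers": 1}])

```text
clock: 21.85
position: [0.5412, -0.3503, 0.139]
tool_rot: [3.141, -0.0, 1.447]
force: [2.6, 4.5, 4.9]
grip_width: -0.0001
finger_force: 2.8
```

Call:
drive_tool(targets=[{"dx": -0.01,"dy": 0,"dz": 0,"yaw": 0,"fingers": 1},{"dx": -0.005,"dy": 0,"dz": 0.001,"yaw": 0,"fingers": 1},{"dx": 0,"dy": 0,"dz": 0,"yaw": 0,"fingers": 1},{"dx": 0,"dy": 0,"dz": 0,"yaw": 0,"fingers": 1}])

```text
clock: 22.25
position: [0.5412, -0.3508, 0.1389]
tool_rot: [3.141, -0.002, 1.447]
force: [1.7, 11.5, 7.0]
grip_width: 0.0001
finger_force: 5.7
```

Call:
drive_tool(targets=[{"dx": -0.01,"dy": 0,"dz": 0.003,"yaw": 0,"fingers": 1},{"dx": 0,"dy": 0,"dz": 0,"yaw": 0,"fingers": 1},{"dx": 0,"dy": 0,"dz": 0,"yaw": 0,"fingers": 1}])

```text
clock: 22.55
position: [0.5413, -0.3509, 0.1388]
tool_rot: [3.142, -0.003, 1.448]
force: [0.7, 15.7, 11.3]
grip_width: 0.0002
finger_force: 8.3
```

It's tight: the tangential force at the knob is about 18 N, inside the band. Holding.

Call:
drive_tool(targets=[{"dx": 0,"dy": 0,"dz": 0,"yaw": 0,"fingers": 1},{"dx": 0,"dy": 0,"dz": 0,"yaw": 0,"fingers": 1},{"dx": 0,"dy": 0,"dz": 0,"yaw": 0,"fingers": 1},{"dx": 0,"dy": 0,"dz": 0,"yaw": 0,"fingers": 1}])

```text
clock: 22.95
position: [0.5413, -0.351, 0.1388]
tool_rot: [3.141, -0.003, 1.448]
force: [1.6, 17.4, 12.1]
grip_width: 0.0001
finger_force: 8.3
```

```bash
python3 - <<'E'
from m import *
o=readout.observe(); print(o['position'],o['force'])
t=grab_frame('top'); cv2.imwrite('pics/t4.png',t)
a=rect('top',t,.48,.62,.07,.30,.1)
for r in tops(a,.62,.30,thr=85): print(np.round(r,4))
E
```

```text
[ 0.54127359 -0.35095999  0.13879011] [ 1.60551189 17.35532571 12.09500538]
[  0.5562   0.1849 120.9142  64.4848   4.7636]
```

The row box is now 120.9 mm, so the row is tight. The force has crept to about 20.5 N, so I'll ease it slightly and hold for over two seconds.

Call:
drive_tool(targets=[{"dx": 0.002,"dy": 0,"dz": -0.001,"yaw": 0,"fingers": 1},{"dx": 0,"dy": 0,"dz": 0,"yaw": 0,"fingers": 1},{"dx": 0,"dy": 0,"dz": 0,"yaw": 0,"fingers": 1}])

```text
clock: 23.3
position: [0.5413, -0.3509, 0.1388]
tool_rot: [3.141, -0.003, 1.448]
force: [0.6, 15.2, 10.2]
grip_width: 0.0003
finger_force: 7.7
```

Call:
drive_tool(targets=[{"dx": 0,"dy": 0,"dz": 0,"yaw": 0,"fingers": 1},{"dx": 0,"dy": 0,"dz": 0,"yaw": 0,"fingers": 1},{"dx": 0,"dy": 0,"dz": 0,"yaw": 0,"fingers": 1},{"dx": 0,"dy": 0,"dz": 0,"yaw": 0,"fingers": 1},{"dx": 0,"dy": 0,"dz": 0,"yaw": 0,"fingers": 1}])

```text
clock: 23.8
position: [0.5413, -0.3509, 0.1388]
tool_rot: [3.142, -0.003, 1.448]
force: [1.2, 15.1, 10.8]
grip_width: -0.0002
finger_force: 7.7
```

Call:
drive_tool(targets=[{"dx": 0,"dy": 0,"dz": 0,"yaw": 0,"fingers": 1},{"dx": 0,"dy": 0,"dz": 0,"yaw": 0,"fingers": 1},{"dx": 0,"dy": 0,"dz": 0,"yaw": 0,"fingers": 1},{"dx": 0,"dy": 0,"dz": 0,"yaw": 0,"fingers": 1},{"dx": 0,"dy": 0,"dz": 0,"yaw": 0,"fingers": 1},{"dx": 0,"dy": 0,"dz": 0,"yaw": 0,"fingers": 1},{"dx": 0,"dy": 0,"dz": 0,"yaw": 0,"fingers": 1},{"dx": 0,"dy": 0,"dz": 0,"yaw": 0,"fingers": 1},{"dx": 0,"dy": 0,"dz": 0,"yaw": 0,"fingers": 1},{"dx": 0,"dy": 0,"dz": 0,"yaw": 0,"fingers": 1},{"dx": 0,"dy": 0,"dz": 0,"yaw": 0,"fingers": 1},{"dx": 0,"dy": 0,"dz": 0,"yaw": 0,"fingers": 1},{"dx": 0,"dy": 0,"dz": 0,"yaw": 0,"fingers": 1},{"dx": 0,"dy": 0,"dz": 0,"yaw": 0,"fingers": 1},{"dx": 0,"dy": 0,"dz": 0,"yaw": 0,"fingers": 1},{"dx": 0,"dy": 0,"dz": 0,"yaw": 0,"fingers": 1},{"dx": 0,"dy": 0,"dz": 0,"yaw": 0,"fingers": 1},{"dx": 0,"dy": 0,"dz": 0,"yaw": 0,"fingers": 1}])

```text
clock: 25.6
position: [0.5413, -0.3509, 0.1388]
tool_rot: [3.142, -0.003, 1.448]
force: [0.8, 16.3, 10.8]
grip_width: -0.0001
finger_force: 7.7
```

Call:
drive_tool(targets=[{"dx": 0.01,"dy": 0,"dz": 0,"yaw": 0,"fingers": 1},{"dx": 0.03,"dy": 0,"dz": -0.005,"yaw": 0,"fingers": 1},{"dx": 0.06,"dy": 0,"dz": -0.01,"yaw": 0,"fingers": 1},{"dx": 0.06,"dy": 0,"dz": 0,"yaw": 0,"fingers": 1},{"dx": 0.06,"dy": 0,"dz": 0,"yaw": 0,"fingers": 1},{"dx": 0.06,"dy": 0,"dz": 0,"yaw": 0,"fingers": 1},{"dx": 0.06,"dy": 0,"dz": 0,"yaw": 0,"fingers": 1},{"dx": 0.06,"dy": 0,"dz": 0,"yaw": 0,"fingers": 1},{"dx": 0.06,"dy": 0,"dz": 0,"yaw": 0,"fingers": 1},{"dx": 0.06,"dy": 0,"dz": 0,"yaw": 0,"fingers": 1},{"dx": 0.1,"dy": 0,"dz": 0,"yaw": 0,"fingers": 1},{"dx": 0.1,"dy": 0,"dz": 0,"yaw": 0,"fingers": 1},{"dx": 0.1,"dy": 0,"dz": -0.1,"yaw": 0,"fingers": 1},{"dx": 0.1,"dy": 0,"dz": -0.3,"yaw": 0,"fingers": 1},{"dx": 0,"dy": 0,"dz": -0.3,"yaw": 0,"fingers": 1},{"dx": 0,"dy": 0,"dz": -0.3,"yaw": 0,"fingers": 1},{"dx": 0,"dy": 0,"dz": 0,"yaw": 0,"fingers": 1},{"dx": 0,"dy": 0,"dz": 0,"yaw": 0,"fingers": 1},{"dx": 0,"dy": 0,"dz": 0,"yaw": 0,"fingers": 1}])

```text
clock: 27.5
position: [0.5517, -0.261, 0.2396]
tool_rot: [-3.141, -0.0, 1.447]
force: [0.1, 0.3, -0.6]
grip_width: 0.0003
finger_force: 0.0
```

```bash
python3 - <<'E'
from m import *
o=readout.observe(); print(o['clock'],o['position'],o['force'])
t=grab_frame('top'); s=grab_frame('scene'); cv2.imwrite('pics/t5.png',t)
a=rect('top',t,.48,.62,.07,.30,.1)
for r in tops(a,.62,.30,thr=85): print(np.round(r,4))
cv2.imwrite('pics/f1.png',np.hstack([crop(s,120,190,90,120,3.6),crop(t,70,170,160,80,2.9) if 0 else cv2.copyMakeBorder(crop(t,75,175,150,75,3),0,432-225,0,0,cv2.BORDER_CONSTANT)])[:,:800])
E
```

```text
27.5 [ 0.55173682 -0.26098671  0.23957984] [ 0.13092749  0.29950127 -0.62337607]
[  0.5563   0.1852 121.4016  64.5221   4.8645]
```

View pics/f1.png

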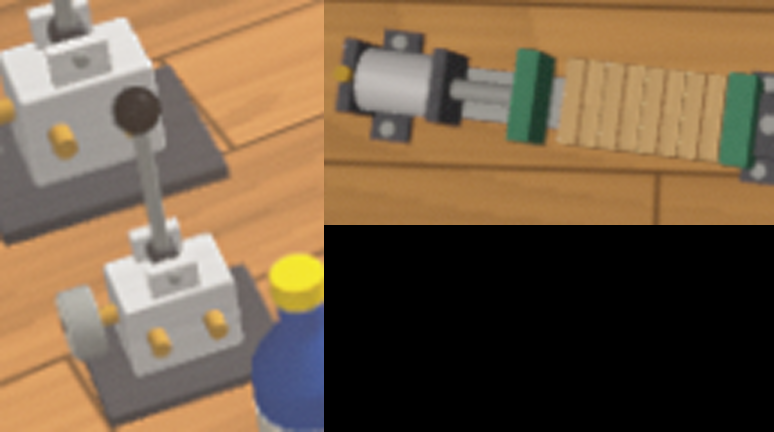

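The final crops show the lever back upright with its knob at (137,108). The row is tight and level from crop x 562 to 725, the ram is drawn back, and the robot is clear. Handing in.

```bash
python3 -c "
from workcell import workorder
print(workorder.job_done())"
```

```text
the job is handed in; nothing more can be done
None
```

The job is handed in: the blank is set level in the row, the row was pressed tight at about 18 N at the knob (a brief peak near 20.5 N) for over two seconds, the lever is back upright, and the final picture shows the row still tight.

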